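Tip the bonbon-mould rocker to the marked angle with the tilt gauge

TASK

The chocolate moulds must be held tilted while their shells set. Fit the tilt gauge's square socket fully down onto the square stud of the mould rocker, with the dial plate across the rocker's hinge line so that its pointer swings as the rocker tips. Then, keeping hold of the gauge, rock it together with the rocker until the swinging pointer settles over the mark tab on the dial, and finish still holding it there; leave the nozzle, cutter ring and bowl where they are.

Things in the scene. Friction and masses are not known exactly. Their poses are not given: they have to be found in the camera images.
- gauge: Tilt gauge, 164 mm tall, 0.3 kg, standing upright on the table at first. Origin: centre of its underside; z up; x: normal of the dial plate, out of the dial face; y: along the plate's width. Bottom: aluminium socket block 46 x 46 x 38 mm. Above it, from 38 to 128 mm, the white dial plate: 12 mm (x) x 90 mm (y), its thin frame 12 mm in front of the middle plane.
- grip (a point): Centre of the gauge's black grip tab on top, 146 mm above the underside: 16 mm thick (x) x 44 mm wide (y), from 128 to 164 mm up. Pinch it from above across its thickness (fingers closing along x). Axes as the gauge.
- socket_mouth (a point): Centre of the mouth of the gauge's square hole, on its underside (same point and axes as the gauge's origin). The hole opens downwards, 25 x 25 mm, sides parallel to x and y, 30 mm deep, mouth chamfered 3 mm.
- yoke: Fixed steel stand of the mould rocker: base 190 mm (x) x 130 mm (y), two uprights at x = -83 and +83 mm, 95 mm tall. Origin: centre of its underside, on the table; z up; x along the hinge line, which is level and passes 75 mm above the origin. Between the uprights rocks the platform that carries the stud and the moulds.
- stud_foot (a point): Centre of the foot of the rocker's steel stud, on the flat shoulder (50 x 50 mm) where the gauge's underside comes to rest; 12 mm above the hinge line. Axes turn with the rocker: z up along the stud, x along the hinge line. The stud is 22 x 22 mm (sides parallel to x and y), 26 mm tall, edges rounded 3 mm.
- stud_top (a point): Centre of the stud's top, 26 mm above stud_foot along its z.
- rocker (a joint): Tilt of the rocker about its x axis, rad: 0 = level, positive moves the stud's top towards the rocker's -y; stops at -0.6 and 0.6. Aluminium platform 140 (x) x 230 (y) mm with a mould 12 mm tall on either side of the stud, full at +y, empty at -y. A spring (1.1 N m/rad) draws it to level; the uneven moulds leave it at -0.03 to -0.07, and it goes back there when let go.
- pointer (a joint): Angle of the swinging pointer relative to the dial plate about the gauge's x axis, rad: 0 = towards the socket, positive = tip towards the gauge's +y. A free damped pendulum that hangs straight down and settles in about 1 s: when the gauge is turned by an angle about its x axis it reads minus that angle. Black needle on the +x face, pivot 113 mm above the gauge's underside.
- mark (a joint): Angle of the mark tab about the pointer's pivot, same zero and sign as the pointer; 0.22 to 0.42 rad, fixed during a run. Brass tab 10 mm wide, 16 mm long. To bring the pointer onto it the gauge leans by that angle with its top towards its own +y.
- pointer_tip (a point): The pointer's tip, 58 mm from the pivot, 8 mm in front of the plate's middle plane.
- mark_tab (a point): Centre of the mark tab, 58 mm from the pivot, 8 mm in front of the plate's middle plane; the pointer tip lies over it when both points agree.
- nozzle: Bystander: steel piping nozzle, a cone 32 mm across, 45 mm tall, standing on its wide end. Origin: centre of its underside.
- cutter: Bystander: steel cutter ring, 70 mm across, 45 mm tall. Origin: centre of its underside.
- bowl: Bystander: steel bowl, 140 mm across, 60 mm tall. Origin: centre of its underside.
There are look-alikes about, which are no part of the job. There is more than one size of the gauge; the job needs the smallest.

How it is judged:
By the outcome, as a careful person would: the job done as asked, in the order asked, and still so for the second after the job is handed in, while the arm keeps its last pose, push and grip.
It also fails if it takes over 45 s, if anything falls off the work surface, if the arm or the gripper's body presses on something with over 40 N, if the wrist force passes 120 N, or if a joint passes its speed limit or range.

ROBOT

A 6-joint arm with a two-finger parallel gripper is mounted at the origin on the work surface. World frame = base frame: x ahead of the robot, y to its left, z up, the work surface at z = 0. Lengths are in mm, angles in degrees, forces in N, time in s.
With the tool pointing down it reaches from about 375 to 975 mm from the base axis. Payload 3.8 kg.
Tool frame: the origin (TCP) lies at the very end of the fingers, on their centre line; the grasp point (between the pads) lies 19 mm behind it; x points along the fingers, z is the direction in which the jaws open and shut, and the axes are right-handed (so a half turn about x gives the same grasp; the last joint's range is limited). The gripper opens to 88 mm and grips with 3 to 60 N. Pads are 18 mm wide; open, the fingers measure 123 mm over their backs; the gripper's body (75 mm by 187 mm) begins 45 mm behind the grasp point.
Start: joints at [67.042, 15.12, 91.902, -0, 72.978, -2.114], TCP at [240.181, 630.818, 238.706] pointing down, gripper open.
Joint ranges: [-150.88, 150.88], [-54.13, 125.18], [17.81, 147.31], [-75.09, 255.09], [0, 152.58], [-146.25, 146.25]. Speed limits (degrees/s): [147.25, 147.25, 180, 180, 180, 180].

INTERFACE

Orientations are given as a 3x3 rotation matrix whose columns are the frame's x, y, z axes.
In Python, from plant import sensors, cams, robot gives the robot as it stands.
- The arm moves only by the shell command python3 -m pendant 'ROWS'. ROWS is JSON, a list of rows, each a list of 7 numbers: the opening, from 0 (shut) to 1 (fully open), then the shift along the tool's x, y, z in cm, then the turn, a rotation vector about the tool's x, y, z in rad. A call has 1 to 10 rows; each row shifts and turns the commanded pose from where the row before left it, along the tool's axes as they then stand; what a row does not reach is not made up. A row lasts 1/12 s, in which the tool goes at most 41.7 mm and 7.16 degrees, less where a joint would pass 70% of its speed; a pose out of reach is approached as far as the arm can. A call is refused whole if a number of a shift passes 4.17 or a number of a turn 0.125, either way. A call with a gripper value outside its range is refused whole. The fingers move at their own pace and stop on an object; the grip force is fixed at half the most. Time passes only in rows, so rows that do not move let the fingers close. It gives the time, the measured TCP pose, the force and the opening at its end, in the units of the state.
- sensors.sense(): the state, without advancing time (a new reading comes with each control period).
- cams.camera(name): name is "scene" or "side" or "wrist"; returns (picture, depth): 384x512x3 uint8, red, green, blue; 384x512 float32, mm along the optical axis (not along the pixel's ray), 0 where there is no reading.
- cams.camera_info(name): a dict with "mtx" (3x3 intrinsics, pixels), "R" (3x3) and "t" (3): a world point X has camera coordinates R X + t. Camera axes: x right, y down, z forward; pixel columns grow to the right and rows downward; lengths in mm; the calibration is good to about 2 mm. A picture is of the moment at which its call begins: read the wrist's pose just before it. camera_info takes no time and is no camera call; for the wrist camera it gives the pose at the moment of the call.
- robot.finish_job(): hands the job in, once; it reports no verdict.
Trained networks look in the newest picture that a camera, given by its name, has taken for a name from the list of things; names that differ only in an ending like _2 or _b are one class to them, and where a whole thing is asked for, a point or a joint stands for the part that bears it (a point fixed in the world has none). Each returns a list of dicts, best first, with "conf" (0 to 1); they miss things now and then, are a little off and sometimes report something else, mostly with a low value. They report only what shows in the picture. A call takes as long as a camera call. They do not tell look-alikes from the thing itself.
- cams.outline_of(query, camera): "region" (384x512 bool, what is visible of it) and "extent" ([left, top, right, bottom] in pixels, round what is visible of it).
- cams.mark_of(query, camera): "uv" ([column, row] in pixels: a listed point, or the origin of a listed thing).
The state is a dict: "time_s": time; "joint_pos": joint angles; "joint_vel": joint speeds; "tau": joint torques, N m; "tcp_pos": TCP position; "ee_rot": TCP orientation; "force": force on the tool from outside, world axes, zero at the start; "torque": the same for the moment, N m; "width": finger opening in mm.
Only numpy, scipy, OpenCV 4.12 (cv2) and the standard library are available. Lean on these libraries where they do the work, as an engineer would, in place of code of your own. Each camera call takes 0.05 s, during which the arm holds its last target.

## Working session

There is one attempt and no reset: what is moved stays moved. The work goes in short steps, Python scripts to look and compute and a shell command to move; the robot and the scene stay as the last step left them, time stands still between calls to the robot, and variables do not carry over. Pictures are saved under pics/ and viewed, and the job is handed in when it is done.

```bash
ls; mkdir -p pics
python3 - <<'E'
from plant import sensors,cams,robot
import cv2,numpy as np
s=sensors.sense();print({k:np.round(v,3).tolist() for k,v in s.items()})
for n in ["scene","side","wrist"]:
    p,d=cams.camera(n);cv2.imwrite(f"pics/{n}0.png",p[:,:,::-1])
    i=cams.camera_info(n);print(n,np.round(i["mtx"],1).tolist(),np.round(i["R"],3).tolist(),np.round(i["t"],1).tolist())
    for q in ["gauge","yoke","stud_top","stud_foot","grip","socket_mouth","pointer_tip","mark_tab","nozzle","cutter","bowl"]:
        r=cams.mark_of(q,n);print(q,[(np.round(a["uv"],1).tolist(),round(float(a["conf"]),2)) for a in r[:5]])
E
```

```text
pics
{'time_s': 0.0, 'joint_pos': [67.041, 15.169, 91.98, 0.0, 72.978, -2.113], 'joint_vel': [-0.05, -0.029, 0.092, 0.069, 0.045, 0.027], 'tau': [-0.001, -50.213, -35.686, 0.072, 0.03, -0.0], 'tcp_pos': [239.919, 630.169, 237.395], 'ee_rot': [[-0.001, -0.935, 0.356], [-0.002, 0.356, 0.935], [-1.0, 0.0, -0.002]], 'force': [-0.757, -0.174, -0.458], 'torque': [-0.005, -0.034, -0.012], 'width': 88.14}
scene [[457.8, 0.0, 253.6], [0.0, 457.8, 187.8], [0.0, 0.0, 1.0]] [[0.166, 0.986, -0.003], [0.538, -0.093, -0.838], [-0.827, 0.137, -0.546]] [-107.8, -225.3, 1675.2]
gauge [([170.0, 188.5], 0.81), ([157.8, 255.2], 0.69)]
yoke [([332.4, 202.4], 0.77)]
stud_top [([337.0, 170.8], 0.75)]
stud_foot [([338.8, 177.6], 0.56)]
grip [([162.5, 128.8], 0.91), ([149.0, 184.1], 0.74), ([157.0, 172.6], 0.69), ([335.8, 176.1], 0.67)]
socket_mouth [([338.8, 175.9], 0.73), ([159.7, 251.5], 0.66)]
pointer_tip [([172.9, 169.3], 0.41)]
mark_tab []
nozzle [([246.5, 195.8], 0.65)]
cutter [([248.1, 225.3], 0.71)]
bowl [([242.2, 287.8], 0.86)]
side [[366.8, 0.0, 255.0], [0.0, 366.8, 191.2], [0.0, 0.0, 1.0]] [[0.838
[... 247 characters left out ...]
stud_top [([162.7, 146.8], 0.6)]
stud_foot [([169.3, 155.8], 0.72)]
grip [([298.0, 282.2], 0.97), ([371.2, 214.7], 0.91), ([182.2, 290.8], 0.82)]
socket_mouth [([198.8, 370.2], 0.87), ([354.0, 298.2], 0.59), ([295.0, 333.0], 0.58)]
pointer_tip [([358.5, 275.4], 0.64)]
mark_tab [([359.5, 274.6], 0.39)]
nozzle [([176.8, 261.6], 0.64), ([293.5, 336.0], 0.3)]
cutter [([250.0, 236.6], 0.65)]
bowl [([341.8, 209.0], 0.72)]
wrist [[342.6, 0.0, 255.3], [0.0, 342.6, 193.6], [0.0, 0.0, 1.0]] [[0.355, 0.935, 0.001], [0.888, -0.338, 0.311], [0.291, -0.11, -0.95]] [-674.7, -43.5, 389.8]
gauge []
yoke []
stud_top []
stud_foot []
grip []
socket_mouth []
pointer_tip []
mark_tab []
nozzle []
cutter []
bowl []
```

View pics/scene0.png

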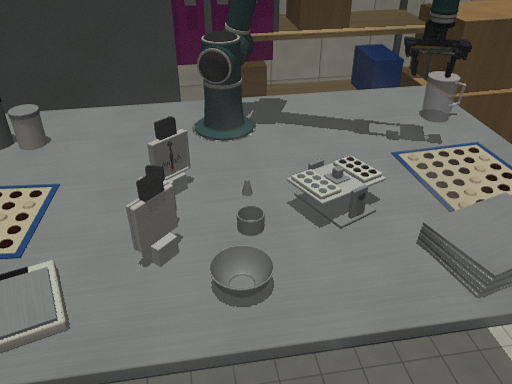

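View pics/side0.png

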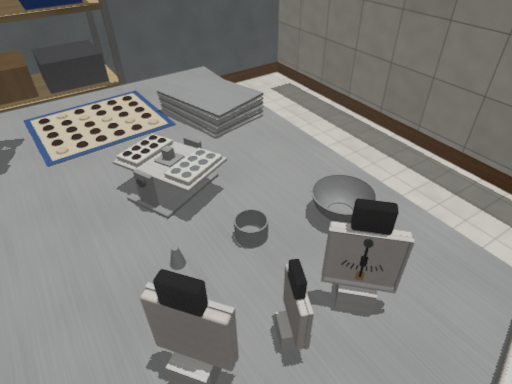

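View pics/wrist0.png

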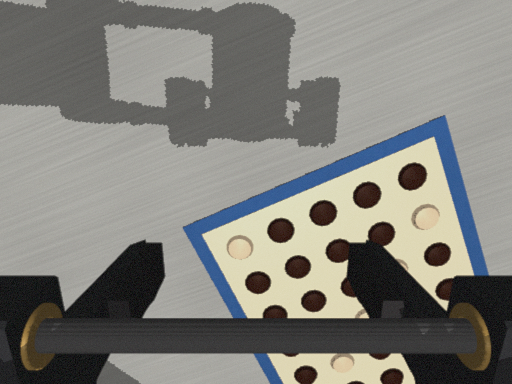

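```bash
cat > h.py <<'E'
from plant import sensors,cams,robot
import cv2,numpy as np
def cloud(n,d,i=None):
    i=i or cams.camera_info(n);K=np.array(i["mtx"]);R=np.array(i["R"]);t=np.array(i["t"])
    v,u=np.mgrid[0:d.shape[0],0:d.shape[1]]
    c=np.stack([(u-K[0,2])/K[0,0]*d,(v-K[1,2])/K[1,1]*d,d],-1)
    return (c-t)@R
def proj(n,X,i=None):
    i=i or cams.camera_info(n);c=np.array(i["R"])@np.array(X,float)+np.array(i["t"]);p=np.array(i["mtx"])@c;return p[:2]/p[2]
def tri(obs):
    A=[];
    for i,uv in obs:
        P=np.array(i["mtx"])@np.c_[np.array(i["R"]),np.array(i["t"])]
        A+= [uv[0]*P[2]-P[0],uv[1]*P[2]-P[1]]
    A=np.array(A);s=np.linalg.lstsq(A[:,:3],-A[:,3],rcond=None)[0];return s
E
python3 - <<'E'
from h import *
D={}
for n in ["side","scene"]:
    p,d=cams.camera(n);D[n]=(p,d,cloud(n,d));np.savez(f"{n}0.npz",p=p,d=d)
    X=D[n][2]
    r=cams.outline_of("gauge",n)
    for a in r:
        m=a["region"]&(d>0);P=X[m];
        print(n,round(float(a["conf"]),2),np.round(a["extent"]).tolist(),m.sum(),"med",np.round(np.median(P,0)),"zmax",np.round(np.percentile(P[:,2],[1,50,95,99.5])))
        top=P[P[:,2]>np.percentile(P[:,2],99)-6];print("   top centre",np.round(top.mean(0)))
        rect=cv2.minAreaRect(P[P[:,2]>15][:,:2].astype(np.float32));print("   rect",rect)
    for q in ["yoke","nozzle","cutter","bowl"]:
        for a in cams.outline_of(q,n)[:2]:
            m=a["region"]&(d>0);P=X[m];print(n,q,round(float(a["conf"]),2),np.round(np.median(P,0)),np.round(P.min(0)),np.round(P.max(0)))
im=cv2.imread("pics/side0.png")[170:384,130:430];cv2.imwrite("pics/sidecrop.png",cv2.resize(im,None,fx=2.6,fy=2.6,interpolation=cv2.INTER_CUBIC))
E
```

```text
side 0.91 [322.0, 198.0, 415.0, 313.0] 7243 med [ 663. -237.  120.] zmax [  3. 120. 215. 217.]
   top centre [ 670. -230.  216.]
   rect ((665.0726318359375, -235.21041870117188), (42.322208404541016, 119.9527359008789), 45.27732467651367)
side 0.79 [141.0, 270.0, 238.0, 384.0] 7520 med [ 385. -207.  135.] zmax [ 17. 135. 216. 218.]
   top centre [ 387. -198.  216.]
   rect ((381.89056396484375, -199.2517547607422), (46.946136474609375, 119.73043060302734), 38.11476135253906)
side 0.73 [274.0, 257.0, 314.0, 353.0] 2494 med [ 527. -239.   93.] zmax [ -2.  93. 163. 164.]
   top centre [ 536. -228.  162.]
   rect ((530.4398803710938, -226.68545532226562), (89.26265716552734, 42.60717010498047), 86.58118438720703)
side 0.72 [114.0, 134.0, 229.0, 190.0] 3508 med [530. 227.  91.] zmax [ 77.  91.  99. 112.]
   top centre [536. 241. 110.]
   rect ((536.5761108398438, 238.80577087402344), (149.45904541015625, 228.4101104736328), 23.126108169555664)
side yoke 0.92 [519. 210.  84.] [426. 110.  -2.] [674. 453. 113.]
side nozzle 0.79 [444.   8.  19.] [432.  -0.  -0.] [458.  18.  45.]
side cutter 
[... 651 characters left out ...]
676849365234)
scene 0.56 [146.0, 116.0, 190.0, 193.0] 1977 med [ 397. -185.  126.] zmax [  7. 126. 211. 218.]
   top centre [ 392. -196.  216.]
   rect ((433.6435241699219, -207.65025329589844), (76.67018127441406, 192.61509704589844), 67.49848175048828)
scene 0.5 [139.0, 166.0, 175.0, 185.0] 175 med [ 544. -219.  158.] zmax [ -1. 158. 165. 217.]
   top centre [ 655. -215.  217.]
   rect ((537.5454711914062, -226.01815795898438), (250.32740783691406, 75.67351531982422), 10.786626815795898)
scene yoke 0.75 [566. 239.  84.] [284. 110.  -4.] [650. 437. 114.]
scene cutter 0.66 [619.  -2.  25.] [507. -36.  -4.] [643.  40.  48.]
scene bowl 0.91 [782. -51.  33.] [ 667. -122.   -1.] [878.  16.  63.]
```

View pics/sidecrop.png

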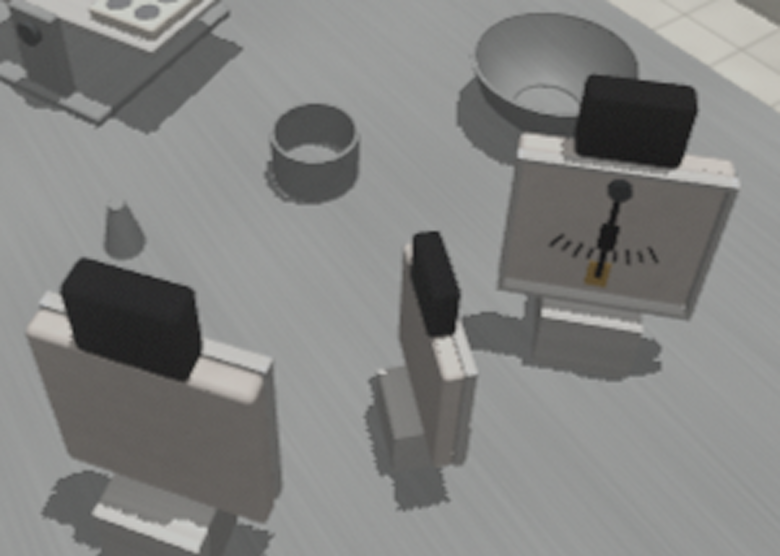

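```bash
cat > plan.py <<'E'
import numpy as np,json
from scipy.spatial.transform import Rotation as Ro
def plan(p0,R0,p1,R1,n,grip):
    """n equal rows from pose0 to pose1 (mm): rows in tool axes"""
    R0=np.array(R0);R1=np.array(R1);rv=(Ro.from_matrix(R0.T@R1)).as_rotvec()
    rows=[];p=np.array(p0,float);R=R0.copy()
    for k in range(1,n+1):
        tp=np.array(p0)+(np.array(p1)-p0)*k/n
        s=np.round(R.T@(tp-p)/10,2);t=np.round(rv/n,3)
        rows.append([grip]+s.tolist()+t.tolist());p=p+R@s*10;R=R@Ro.from_rotvec(t).as_matrix()
    return rows,p,R
def down(ang):
    a=np.radians(ang);z=np.array([np.cos(a),np.sin(a),0]);x=np.array([0,0,-1.]);return np.c_[x,np.cross(z,x),z]
def show(rows):
    for i in range(0,len(rows),10): print(json.dumps(rows[i:i+10]))
E
python3 - <<'E'
from h import *
from plan import *
f=np.load("side0.npz");X=cloud("side",f["d"]);p=f["p"].astype(int)
m=(abs(X[...,0]-536)<70)&(abs(X[...,1]+228)<70)&(f["d"]>0)
for lo,hi in((135,170),(158,170),(45,128),(5,36)):
    P=X[m&(X[...,2]>lo)&(X[...,2]<hi)];r=cv2.minAreaRect(P[:,:2].astype(np.float32));print(lo,len(P),P.mean(0).round(),r)
for n in("side","scene"):
    f=np.load(n+"0.npz");X=cloud(n,f["d"]);p=f["p"].astype(int)
    m=(np.hypot(X[...,0]-535,X[...,1]-240)<150)&(X[...,2]>70)&(X[...,2]<100)&(f["d"]>0)
    P=X[m];r=cv2.minAreaRect(P[:,:2].astype(np.float32));print(n,len(P),P.mean(0).round(),r,cv2.boxPoints(r).round().tolist())
    dark=m&(p.sum(-1)<130)&(X[...,2]>80);print("dark",dark.sum(),X[dark].mean(0).round())
    s=(np.hypot(X[...,0]-535,X[...,1]-240)<150)&(X[...,2]>103)&(f["d"]>0);print("stud",s.sum(),X[s].mean(0).round(),X[s].max(0).round())
    b=(np.hypot(X[...,0]-535,X[...,1]-240)<150)&(X[...,2]>-10)&(X[...,2]<130)&(f["d"]>0)
E
```

```text
135 535 [ 534. -230.  156.] ((537.7534790039062, -225.88113403320312), (44.784637451171875, 16.246841430664062), 66.25080108642578)
158 322 [ 537. -227.  162.] ((537.9429931640625, -225.46031188964844), (43.864627838134766, 16.125385284423828), 66.0630874633789)
45 1222 [ 528. -245.   94.] ((539.79150390625, -227.06253051757812), (90.26769256591797, 18.672861099243164), 67.61675262451172)
5 302 [ 520. -229.   25.] ((526.6973266601562, -231.60824584960938), (38.22761535644531, 72.60762786865234), 9.86251163482666)
side 3857 [531. 224.  89.] ((536.444580078125, 238.74603271484375), (185.82395935058594, 233.44532775878906), 20.665996551513672) [[408.0, 315.0], [491.0, 97.0], [665.0, 162.0], [582.0, 381.0]]
dark 0 [nan nan nan]
stud 81 [536. 240. 109.] [549. 255. 113.]
scene 2724 [556. 237.  89.] ((542.9141235351562, 240.16549682617188), (189.5085906982422, 231.4530792236328), 28.789234161376953) [[404.0, 296.0], [516.0, 93.0], [682.0, 184.0], [570.0, 387.0]]
dark 113 [519. 311.  94.]
stud 61 [541. 240. 110.] [550. 257. 114.]<stdin>:11: RuntimeWarning: Mean of empty slice.
  ret = um.true_divide(
```

Run:
```python
from h import *
from plan import *
s=sensors.sense();print(s["time_s"])
r,p,R=plan(s["tcp_pos"],s["ee_rot"],[538,-226,300],down(-24),24,1);show(r);print(p)
```

```text
2.4
[[1, -0.26, -2.43, -2.89, 0.068, 0.0, -0.0], [1, -0.25, -2.62, -2.73, 0.068, 0.0, -0.0], [1, -0.26, -2.8, -2.54, 0.068, 0.0, -0.0], [1, -0.25, -2.97, -2.34, 0.068, 0.0, -0.0], [1, -0.26, -3.12, -2.14, 0.068, 0.0, -0.0], [1, -0.25, -3.25, -1.91, 0.068, 0.0, -0.0], [1, -0.26, -3.38, -1.7, 0.068, 0.0, -0.0], [1, -0.25, -3.49, -1.46, 0.068, 0.0, -0.0], [1, -0.26, -3.58, -1.22, 0.068, 0.0, -0.0], [1, -0.25, -3.65, -0.97, 0.068, 0.0, -0.0]]
[[1, -0.26, -3.71, -0.72, 0.068, 0.0, -0.0], [1, -0.26, -3.75, -0.47, 0.068, 0.0, -0.0], [1, -0.25, -3.77, -0.22, 0.068, 0.0, -0.0], [1, -0.26, -3.78, 0.05, 0.068, 0.0, -0.0], [1, -0.25, -3.77, 0.3, 0.068, 0.0, -0.0], [1, -0.26, -3.74, 0.55, 0.068, 0.0, -0.0], [1, -0.25, -3.69, 0.81, 0.068, 0.0, -0.0], [1, -0.26, -3.63, 1.06, 0.068, 0.0, -0.0], [1, -0.25, -3.55, 1.3, 0.068, 0.0, -0.0], [1, -0.26, -3.45, 1.54, 0.068, 0.0, -0.0]]
[[1, -0.26, -3.34, 1.77, 0.068, 0.0, -0.0], [1, -0.25, -3.21, 1.99, 0.068, 0.0, -0.0], [1, -0.26, -3.07, 2.21, 0.068, 0.0, -0.0], [1, -0.25, -2.91, 2.41, 0.068, 0.0, -0.0]]
[ 537.99945592 -226.01139632  299.98372169]
```

```bash
python3 -m pendant '[[1,-0.3,-2.4,-2.9,0.07,0,0],[1,-0.3,-2.6,-2.7,0.07,0,0],[1,-0.3,-2.8,-2.5,0.07,0,0],[1,-0.3,-3.0,-2.3,0.07,0,0],[1,-0.3,-3.1,-2.1,0.07,0,0],[1,-0.3,-3.2,-1.9,0.07,0,0],[1,-0.3,-3.4,-1.7,0.07,0,0],[1,-0.3,-3.5,-1.4,0.07,0,0],[1,-0.3,-3.6,-1.2,0.07,0,0],[1,-0.3,-3.6,-1.0,0.07,0,0]]'
python3 - <<'E'
from h import *
i=cams.camera_info("wrist");p,d=cams.camera("wrist");cv2.imwrite("pics/w1.png",p[:,:,::-1]);np.savez("w1.npz",p=p,d=d)
X=cloud("wrist",d,i)
for q in ["stud_top","stud_foot"]: print(q,[(np.round(a["uv"],1).tolist(),round(float(a["conf"]),2),X[int(a["uv"][1]),int(a["uv"][0])].round(1).tolist()) for a in cams.mark_of(q,"wrist")[:3]])
m=(d>0)&(np.hypot(X[...,0]-540,X[...,1]-240)<150)
for lo,hi in((78,104),(107,120)):
    P=X[m&(X[...,2]>lo)&(X[...,2]<hi)]
    if len(P)>5: print(len(P),P.mean(0).round(1),cv2.minAreaRect(P[:,:2].astype(np.float32)))
E
```

```text
time_s: 3.23
tcp_pos: [361.8, 273.1, 269.2]
ee_rot: [[0.001, -0.483, 0.876], [0.0, 0.876, 0.483], [-1.0, -0.0, 0.001]]
force: [-0.7, 0.4, 1.2]
width: 88.1
stud_top [([394.7, 280.2], 0.9, [403.6, 306.0, 302.1])]
stud_foot [([384.8, 267.9], 0.56, [403.8, 305.6, 291.7]), ([362.7, 232.6], 0.45, [323.0, 343.0, 415.0])]
16869 [512.8 278.9  88.5] ((536.5966186523438, 245.95846557617188), (190.52719116210938, 224.11322021484375), 25.152931213378906)
```

View pics/w1.png

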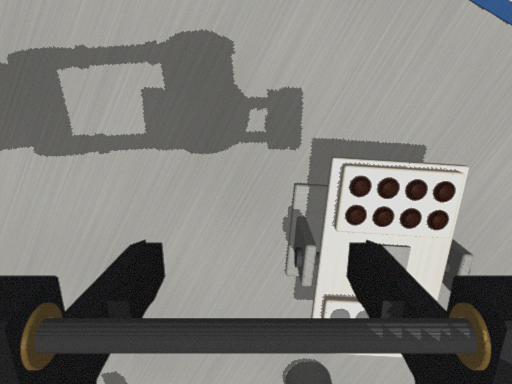

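Run:
```python
from h import *
from plan import *
s=sensors.sense();print(s["time_s"])
r,p,R=plan(s["tcp_pos"],s["ee_rot"],[538,-226,270],down(-24),14,1);show(r);print(p)
f=np.load("w1.npz");X=cloud("wrist",f["d"],cams.camera_info("wrist"));p=f["p"].astype(int)
m=(f["d"]>0)&(np.hypot(X[...,0]-540,X[...,1]-240)<160)
for lo,hi in((90,110),(70,110)):
    P=X[m&(X[...,2]>lo)&(X[...,2]<hi)];r=cv2.minAreaRect(P[:,:2].astype(np.float32));print(len(P),P.mean(0),r)
```

```text
3.3833
[[1, -0.01, -3.73, -0.62, 0.066, 0.0, -0.0], [1, -0.0, -3.76, -0.37, 0.066, 0.0, -0.0], [1, -0.01, -3.77, -0.12, 0.066, 0.0, -0.0], [1, -0.0, -3.78, 0.13, 0.066, 0.0, -0.0], [1, -0.01, -3.76, 0.37, 0.066, 0.0, -0.0], [1, -0.0, -3.73, 0.62, 0.066, 0.0, -0.0], [1, -0.01, -3.68, 0.87, 0.066, 0.0, -0.0], [1, -0.01, -3.61, 1.11, 0.066, 0.0, -0.0], [1, -0.0, -3.53, 1.34, 0.066, 0.0, -0.0], [1, -0.01, -3.43, 1.58, 0.066, 0.0, -0.0]]
[[1, -0.0, -3.33, 1.8, 0.066, 0.0, -0.0], [1, -0.01, -3.2, 2.01, 0.066, 0.0, -0.0], [1, -0.0, -3.06, 2.22, 0.066, 0.0, -0.0], [1, -0.01, -2.9, 2.41, 0.066, 0.0, -0.0]]
[ 537.98803488 -225.98301408  270.00518045]
9211 [508.17810459 292.90251234  93.67921388] ((537.7860107421875, 243.6024627685547), (177.80923461914062, 219.79786682128906), 25.216196060180664)
17657 [513.03900114 279.87697172  88.2884027 ] ((537.2105102539062, 245.9276123046875), (190.5308837890625, 224.5249786376953), 25.175844192504883)
```

```bash
python3 -m pendant '[[1,0,-3.7,-0.6,0.066,0,0],[1,0,-3.8,-0.4,0.066,0,0],[1,0,-3.8,-0.1,0.066,0,0],[1,0,-3.8,0.1,0.066,0,0],[1,0,-3.8,0.4,0.066,0,0],[1,0,-3.7,0.6,0.066,0,0],[1,0,-3.7,0.9,0.066,0,0],[1,0,-3.6,1.1,0.066,0,0],[1,0,-3.5,1.3,0.066,0,0],[1,0,-3.4,1.6,0.066,0,0]]'
python3 -m pendant '[[1,0,-3.3,1.8,0.066,0,0],[1,0,-3.2,2.0,0.066,0,0],[1,0,-3.1,2.2,0.066,0,0],[1,0,-2.9,2.4,0.066,0,0],[1,0,0,0,0,0,0]]'
python3 - <<'E'
from h import *
i=cams.camera_info("wrist");p,d=cams.camera("wrist");cv2.imwrite("pics/w2.png",p[:,:,::-1]);np.savez("w2.npz",p=p,d=d)
X=cloud("wrist",d,i)
for q in ["grip","gauge"]: print(q,[(np.round(a["uv"],1).tolist(),round(float(a["conf"]),2),X[int(a["uv"][1]),int(a["uv"][0])].round(1).tolist()) for a in cams.mark_of(q,"wrist")[:3]])
m=(d>0)&(np.hypot(X[...,0]-538,X[...,1]+226)<80)
for lo,hi in((155,175),(135,158),(60,128)):
    P=X[m&(X[...,2]>lo)&(X[...,2]<hi)]
    if len(P)>5: print(len(P),P.mean(0).round(1),cv2.minAreaRect(P[:,:2].astype(np.float32)))
E
```

```text
time_s: 4.22
tcp_pos: [489.7, -81.7, 268.7]
ee_rot: [[0.001, 0.154, 0.988], [0.001, 0.988, -0.154], [-1.0, 0.001, 0.0]]
force: [-0.1, 0.6, -0.1]
width: 88.1
time_s: 4.63
tcp_pos: [541.6, -227.9, 267.9]
ee_rot: [[0.001, 0.409, 0.913], [-0.002, 0.913, -0.409], [-1.0, -0.002, 0.002]]
force: [0.5, -0.0, 0.6]
width: 88.2
grip [([443.6, 128.5], 0.92, [662.3, -221.4, 217.1]), ([246.3, 185.6], 0.86, [538.2, -220.4, 164.1])]
gauge [([130.8, 174.3], 0.88, [410.3, -187.1, 49.4]), ([249.3, 148.9], 0.78, [548.6, -201.5, 127.5]), ([356.6, 105.1], 0.71, [632.6, -197.6, 168.8])]
1127 [ 539.1 -224.2  163.3] ((538.3126831054688, -225.40940856933594), (43.305450439453125, 15.531637191772461), 66.05889129638672)
119 [ 547.2 -206.4  147.2] ((546.6290893554688, -207.0479736328125), (3.1133768558502197, 15.777772903442383), 64.66316986083984)
868 [ 549.1 -212.   121.4] ((540.7118530273438, -227.01715087890625), (90.23738098144531, 17.851390838623047), 66.11235809326172)
```

View pics/w2.png

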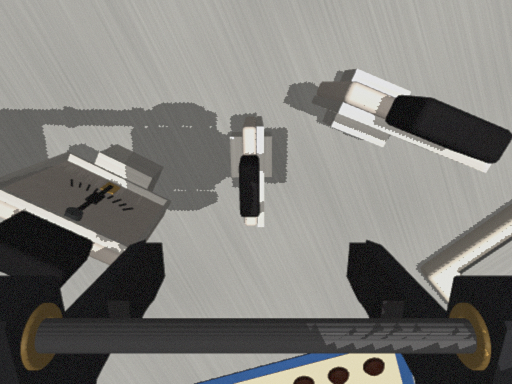

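```bash
python3 -m pendant '[[1,2.5,0.1,-0.4,0,0,0],[1,3.5,0,0,0,0,0],[1,3.5,0,0,0,0,0],[1,2.5,0,0,0,0,0],[1,1.2,0,0,0,0,0],[1,0.3,0,0,0,0,0],[1,0,0,0,0,0,0]]'
```

```text
time_s: 5.37
tcp_pos: [535.7, -219.6, 133.5]
ee_rot: [[-0.001, 0.403, 0.915], [0.001, 0.915, -0.403], [-1.0, 0.0, -0.001]]
force: [0.0, -0.2, -0.1]
width: 88.2
```

```bash
python3 -m pendant '[[1,0.1,-0.4,0.45,0,0,0],[1,0,0,0,0,0,0],[0,0,0,0,0,0,0],[0,0,0,0,0,0,0],[0,0,0,0,0,0,0],[0,0,0,0,0,0,0],[0,0,0,0,0,0,0],[0,0,0,0,0,0,0],[0,0,0,0,0,0,0]]'
```

```text
time_s: 6.12
tcp_pos: [538.1, -226.5, 132.6]
ee_rot: [[-0.0, 0.405, 0.914], [0.0, 0.914, -0.405], [-1.0, 0.0, -0.0]]
force: [-0.4, 0.3, -0.3]
width: 43.8
```

```bash
python3 -m pendant '[[0,0,0,0,0,0,0],[0,0,0,0,0,0,0],[0,0,0,0,0,0,0],[0,0,0,0,0,0,0],[0,0,0,0,0,0,0],[0,0,0,0,0,0,0],[0,0,0,0,0,0,0]]'
```

```text
time_s: 6.7
tcp_pos: [538.2, -226.4, 132.6]
ee_rot: [[-0.0, 0.405, 0.914], [0.0, 0.914, -0.405], [-1.0, 0.0, -0.0]]
force: [-0.6, 0.5, 0.1]
width: 15.9
```

```bash
python3 - <<'E'
from h import *
from plan import *
s=sensors.sense()
r,p,R=plan(np.array(s["tcp_pos"])+[0,0,157],s["ee_rot"],[583,150,290],down(25),12,0);show(r);print(p)
E
python3 -m pendant '[[0,-1.5,0,0,0,0,0],[0,-3.5,0,0,0,0,0],[0,-4,0,0,0,0,0],[0,-4,0,0,0,0,0],[0,-2.7,0,0,0,0,0]]'
```

```text
[[0, -0.0, 3.02, -0.93, -0.071, -0.0, -0.0], [0, -0.01, 3.08, -0.71, -0.071, -0.0, -0.0], [0, 0.0, 3.12, -0.49, -0.071, -0.0, -0.0], [0, -0.0, 3.15, -0.27, -0.071, -0.0, -0.0], [0, -0.01, 3.15, -0.05, -0.071, -0.0, -0.0], [0, 0.0, 3.16, 0.18, -0.071, -0.0, -0.0], [0, -0.0, 3.13, 0.4, -0.071, -0.0, -0.0], [0, -0.01, 3.1, 0.63, -0.071, -0.0, -0.0], [0, 0.0, 3.04, 0.84, -0.071, -0.0, -0.0], [0, -0.0, 2.98, 1.05, -0.071, -0.0, -0.0]]
[[0, -0.01, 2.9, 1.27, -0.071, -0.0, -0.0], [0, 0.0, 2.8, 1.46, -0.071, -0.0, -0.0]]
[582.96331618 150.02746889 290.00211266]
time_s: 7.12
tcp_pos: [538.8, -226.8, 293.1]
ee_rot: [[0.003, 0.405, 0.914], [-0.001, 0.914, -0.405], [-1.0, -0.0, 0.003]]
force: [1.5, -0.3, -2.0]
width: 15.5
```

```bash
python3 -m pendant '[[0,0,3.0,-0.9,-0.071,0,0],[0,0,3.1,-0.7,-0.071,0,0],[0,0,3.1,-0.5,-0.071,0,0],[0,0,3.15,-0.3,-0.071,0,0],[0,0,3.15,0,-0.071,0,0],[0,0,3.15,0.2,-0.071,0,0],[0,0,3.1,0.4,-0.071,0,0],[0,0,3.1,0.6,-0.071,0,0],[0,0,3.0,0.8,-0.071,0,0],[0,0,3.0,1.1,-0.071,0,0]]'
python3 -m pendant '[[0,0,2.9,1.3,-0.071,0,0],[0,0,2.8,1.5,-0.071,0,0],[0,0,0,0,0,0,0],[0,0,0,0,0,0,0],[0,0,0,0,0,0,0]]'
python3 - <<'E'
from h import *
s=sensors.sense();print(np.round(s["tcp_pos"],1))
for n in("wrist","scene","side"):
    i=cams.camera_info(n);p,d=cams.camera(n);cv2.imwrite(f"pics/{n}3.png",p[:,:,::-1]);np.savez(n+"3.npz",p=p,d=d,R=i["R"],t=i["t"],mtx=i["mtx"])
    X=cloud(n,d,i)
    for q in ["stud_top","stud_foot","pointer_tip","mark_tab","socket_mouth","grip"]: print(n,q,[(np.round(a["uv"],1).tolist(),round(float(a["conf"]),2),X[int(a["uv"][1]),int(a["uv"][0])].round(1).tolist()) for a in cams.mark_of(q,n)[:3]])
E
python3 -c "
import cv2
im=cv2.imread('pics/scene3.png');print(im.shape);cv2.imwrite('pics/scene3c.png',cv2.resize(im[80:240,260:420],None,fx=3.7,fy=3.7,interpolation=cv2.INTER_CUBIC))"
```

```text
time_s: 7.95
tcp_pos: [575.3, 87.6, 288.7]
ee_rot: [[-0.002, -0.292, 0.956], [-0.0, 0.956, 0.292], [-1.0, 0.0, -0.002]]
force: [0.4, -0.5, -3.7]
width: 15.7
time_s: 8.37
tcp_pos: [583.6, 149.0, 288.7]
ee_rot: [[-0.002, -0.422, 0.907], [-0.001, 0.907, 0.422], [-1.0, -0.0, -0.002]]
force: [-0.6, -0.5, -3.3]
width: 15.8
[583.6 149.  288.7]
wrist stud_top [([253.5, 51.1], 0.83, [550.2, 221.7, 434.6])]
wrist stud_foot [([256.1, 52.9], 0.61, [539.9, 243.9, 112.8])]
wrist pointer_tip [([224.3, 248.4], 0.29, [567.4, 150.4, 294.3])]
wrist mark_tab []
wrist socket_mouth [([38.6, 299.6], 0.94, [399.9, -158.9, 35.9]), ([207.8, 379.8], 0.69, [573.7, 135.0, 350.7]), ([251.8, 270.5], 0.51, [577.1, 159.6, 320.5])]
wrist grip [([255.0, 272.2], 0.63, [578.9, 159.3, 320.2])]
scene stud_top [([340.2, 167.8], 0.87, [534.1, 250.8, 111.3]), ([249.9, 192.5], 0.59, [457.9, 19.0, 8.5])]
scene stud_foot [([338.0, 176.4], 0.92, [550.3, 241.7, 94.2]), ([311.5, 145.9], 0.37, [589.1, 149.7, 214.2])]
scene pointer_tip [([315.3, 148.4], 0.6, [584.4, 161.7, 202.5]), ([172.3, 168.2], 0.58, [397.1, -188.9, 72.9])]
scen
[... 340 characters left out ...]
3], 0.74, [684.6, -227.3, 202.6]), ([240.1, 290.8], 0.35, [874.8, -65.2, 56.6])]
side stud_top [([165.4, 149.6], 0.67, [531.5, 241.5, 112.7])]
side stud_foot [([168.1, 155.8], 0.7, [532.8, 232.3, 101.1])]
side pointer_tip [([359.7, 276.1], 0.61, [664.0, -234.2, 71.8])]
side mark_tab [([170.1, 155.9], 0.6, [536.8, 230.4, 100.7]), ([357.1, 273.7], 0.38, [661.6, -230.8, 77.6])]
side socket_mouth [([352.5, 298.1], 0.89, [646.2, -243.7, 37.5]), ([200.8, 372.1], 0.77, [382.2, -219.5, 48.4]), ([180.2, 263.3], 0.24, [446.7, 3.8, 12.2])]
side grip [([180.6, 291.5], 0.84, [383.7, -206.3, 213.8]), ([196.3, 74.8], 0.66, [582.1, 137.0, 307.0]), ([370.7, 213.1], 0.6, [659.9, -228.6, 207.4])]
(384, 512, 3)
```

View pics/wrist3.png

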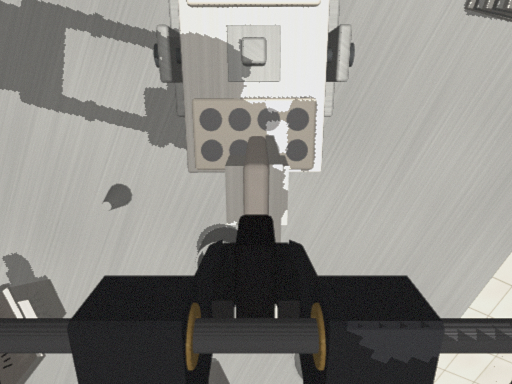

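View pics/scene3c.png

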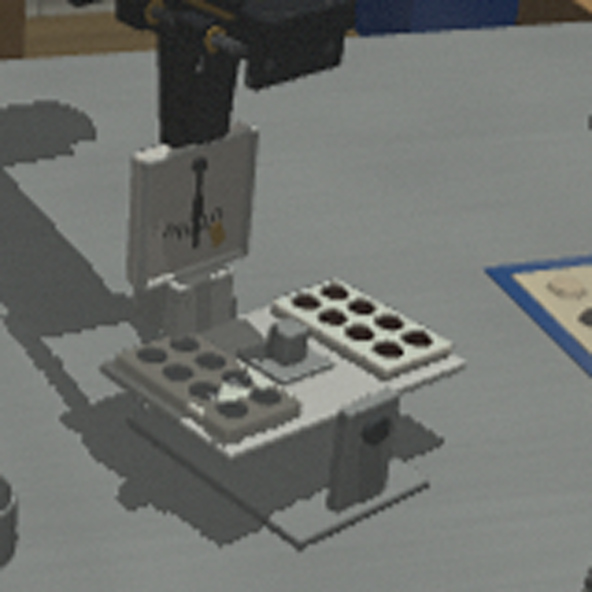

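Run:
```python
from h import *
def ld(n):
    f=np.load(n+"3.npz");i=dict(R=f["R"],t=f["t"],mtx=f["mtx"]);return f["p"],f["d"],i,cloud(n,f["d"],i)
for n in("wrist","scene","side"):
    p,d,i,X=ld(n)
    m=(d>0)&(np.hypot(X[...,0]-540,X[...,1]-240)<40)&(X[...,2]>107)&(X[...,2]<120)
    m[200:] = False if n=="wrist" else m[200:]
    P=X[m];print(n,len(P),P.mean(0).round(1),cv2.minAreaRect(P[:,:2].astype(np.float32)))
    if n=="wrist":
        A=P;c=np.linalg.lstsq(np.c_[P[:,:2]-P[:,:2].mean(0),np.ones(len(P))],P[:,2],rcond=None)[0];print("plane",c)
        g=cv2.cvtColor(p,cv2.COLOR_RGB2GRAY)
        # shoulder & platform: points 80..92
        m2=(d>0)&(np.hypot(X[...,0]-540,X[...,1]-240)<150)&(X[...,2]>70)&(X[...,2]<105);m2[260:]=False
        Q=X[m2]; print("z rows",[ (r,np.median(X[r,300:325,2]).round(1)) for r in (10,30,60,80)])
        cr=p[0:190,140:370];cv2.imwrite("pics/w3c.png",cv2.resize(cr[:,:,::-1],None,fx=3.4,fy=3.1,interpolation=cv2.INTER_CUBIC))
obs=[]
W,S,I=ld("wrist")[2],ld("scene")[2],ld("side")[2]
print("tri ws",tri([(W,(254,50)),(S,(337.8,168.3))]),tri([(W,(254,50)),(I,(165,149))]),tri([(W,(254,50)),(S,(337.8,168.3)),(I,(165,149))]))
```

```text
wrist 666 [537.  244.1 112.4] ((536.9102172851562, 244.03175354003906), (21.184616088867188, 21.92882537841797), 24.908845901489258)
plane [ 3.03034896e-02 -5.26533025e-03  1.12380686e+02]
z rows [(10, np.float64(81.0)), (30, np.float64(82.0)), (60, np.float64(83.0)), (80, np.float64(83.8))]
scene 48 [540.8 242.2 111.2] ((539.0873413085938, 241.69961547851562), (21.98865509033203, 24.374496459960938), 34.08649444580078)
side 61 [536.8 241.3 110.9] ((536.5003662109375, 243.31834411621094), (20.56744956970215, 23.677087783813477), 27.08681869506836)
tri ws [537.28819723 244.27437886 109.80744297] [535.03794956 245.47041122 109.69912717] [535.08826797 245.19254693 108.98268256]
```

View pics/w3c.png

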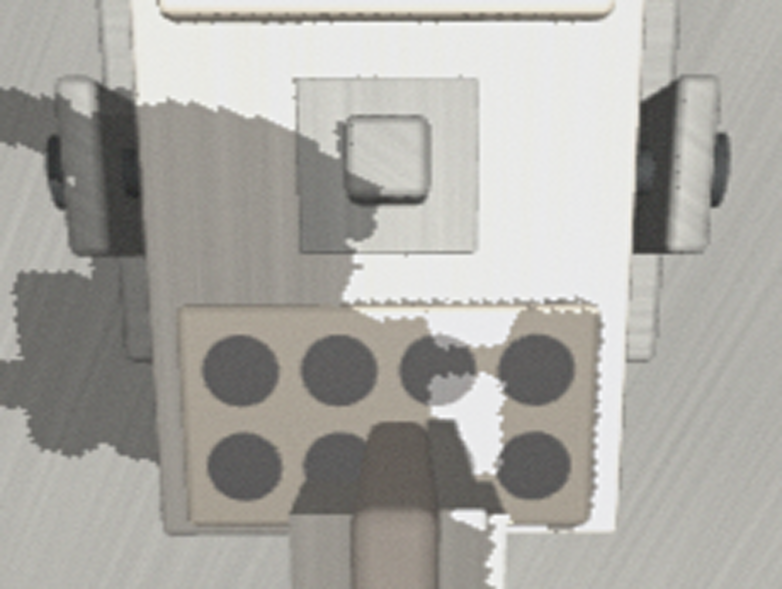

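Run:
```python
from h import *
from plan import *
s=sensors.sense();tcp=np.array(s["tcp_pos"]);R=np.array(s["ee_rot"])
f=np.load("wrist3.npz");i=dict(R=f["R"],t=f["t"],mtx=f["mtx"]);X=cloud("wrist",f["d"],i)
T=(X-tcp)@R  # tool coords: x down
m=(f["d"]>0)&(T[...,0]>8)&(T[...,0]<90)&(abs(T[...,1])<60)&(abs(T[...,2])<20)
P=T[m];print(len(P),P.min(0).round(1),P.max(0).round(1),np.percentile(P,[2,50,98],axis=0).round(1).tolist())
m=(f["d"]>0)&(abs(T[...,0]-4.6)<2.5)&(abs(T[...,1])<60)&(abs(T[...,2])<30);P=T[m];print("platetop",len(P),np.percentile(P,[1,50,99],axis=0).round(1).tolist())
m=(f["d"]>0)&(abs(T[...,0]-94.6)<3)&(abs(T[...,1])<60)&(abs(T[...,2])<40);P=T[m];print("blocktop",len(P),np.percentile(P,[1,50,99],axis=0).round(1).tolist())
def tgt(hgt,th=-0.045,foot=False):
    Rt=down(24.9)@Ro.from_rotvec([0,0,th]).as_matrix()
    top=np.array([537,244,112.4]);up=-Rt[:,0]
    return top+up*(hgt+132.6)-Rt[:,1]*0.95,Rt
p1,R1=tgt(15)
for n in (4,):
    r,p,_=plan(tcp,R,p1,R1,n,0);show(r);print(p1)
```

```text
971 [ 8.  19.  -6.4] [90.  45.1 11.9] [[8.2, 26.1, -6.2], [32.9, 44.5, 3.0], [86.2, 44.9, 11.4]]
platetop 1948 [[4.4, -32.4, -5.3], [5.9, 31.1, 4.0], [7.1, 44.3, 11.5]]
blocktop 1373 [[94.3, -22.6, -22.7], [95.9, 1.4, -14.3], [97.2, 22.7, 23.0]]
[[0, 0.74, 2.79, -0.07, 0.0, 0.0, -0.011], [0, 0.72, 2.79, -0.07, 0.0, 0.0, -0.011], [0, 0.68, 2.8, -0.07, 0.0, 0.0, -0.011], [0, 0.66, 2.81, -0.07, 0.0, 0.0, -0.011]]
[534.60400296 249.16173375 259.89331579]
```

```bash
python3 -m pendant '[[0,0.7,2.8,-0.07,0,0,-0.011],[0,0.7,2.8,-0.07,0,0,-0.011],[0,0.7,2.85,-0.07,0,0,-0.011],[0,0.6,2.85,-0.07,0,0,-0.012],[0,0,0,0,0,0,0],[0,0,0,0,0,0,0]]'
cat > ck.py <<'E'
from h import *
from plan import *
import sys
k=sys.argv[1]
s=sensors.sense();tcp=np.array(s["tcp_pos"]);R=np.array(s["ee_rot"])
print(s["time_s"],tcp.round(1),"ang",np.degrees(np.arctan2(R[1,2],R[0,2])).round(2),"lean",np.arcsin(np.dot(-R[:,0],[-0.421,0.907,0])).round(4),np.arcsin(R[2,2]).round(4),s["force"],s["torque"])
g=tcp+R[:,0]*133.3;print("socket",g.round(1),"minus studtop",((g-np.array([537,244,112.4]))@down(24.9)).round(1),"(x down,y,z)")
for n in ("scene","side","wrist"):
    p,d=cams.camera(n);cv2.imwrite(f"pics/{n}{k}.png",p[:,:,::-1]);i=cams.camera_info(n);np.savez(f"{n}{k}.npz",p=p,d=d,R=i["R"],t=i["t"],mtx=i["mtx"])
a=cv2.imread(f"pics/scene{k}.png")[80:240,260:420];b=cv2.imread(f"pics/side{k}.png")[60:220,90:250]
cv2.imwrite(f"pics/c{k}.png",cv2.resize(np.hstack([a,b]),None,fx=2.5,fy=2.5,interpolation=cv2.INTER_CUBIC))
E
python3 ck.py 4
```

```text
time_s: 9.92
tcp_pos: [533.0, 251.5, 260.2]
ee_rot: [[0.018, -0.424, 0.906], [-0.041, 0.905, 0.424], [-0.999, -0.045, -0.001]]
force: [0.8, -1.3, -2.9]
width: 15.6
9.9167 [533.  251.5 260.2] ang 25.11 lean 0.045 -0.0014 [ 0.81347128 -1.27798886 -2.9450085 ] [ 0.07577536 -0.01309129 -0.04775284]
socket [535.4 246.  127. ] minus studtop [-14.6   2.5  -0.6] (x down,y,z)
```

View pics/c4.png

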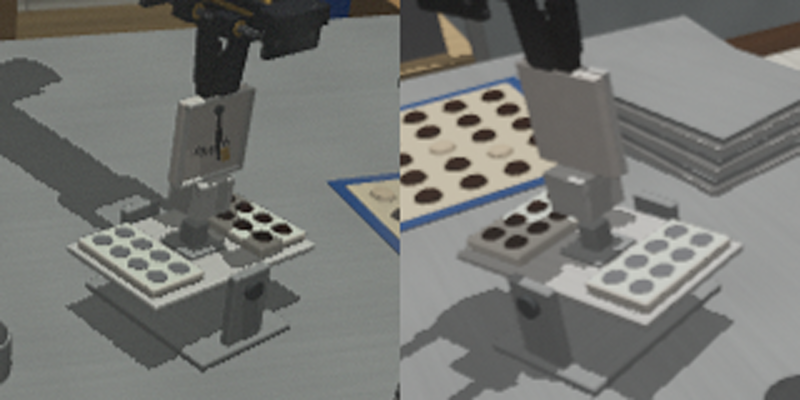

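```bash
python3 -m pendant '[[0,0.4,-0.18,0.06,0,0,0],[0,0.5,0,0,0,0,0],[0,0.5,0,0,0,0,0],[0,0.4,0,0,0,0,0],[0,0.2,0,0,0,0,0],[0,0,0,0,0,0,0]]'
python3 - <<'E'
from h import *
from plan import *
s=sensors.sense();tcp=np.array(s["tcp_pos"]);R=np.array(s["ee_rot"])
g=tcp+R[:,0]*133.3;print(s["force"],s["torque"],"socket",g.round(1),"minus studtop",((g-np.array([537,244,112.4]))@down(24.9)).round(1),"(x down,y,z)")
E
```

```text
time_s: 10.57
tcp_pos: [536.8, 248.2, 242.9]
ee_rot: [[0.021, -0.42, 0.907], [-0.039, 0.906, 0.421], [-0.999, -0.044, 0.003]]
force: [-0.3, -0.1, 6.6]
width: 15.8
[-0.33289084 -0.0835034   6.62449403] [ 0.09458138  0.50426911 -0.04550855] socket [539.6 243.1 109.7] minus studtop [ 2.7 -2.   2. ] (x down,y,z)
```

```bash
cat > st.py <<'E'
from h import *
from plan import *
s=sensors.sense();tcp=np.array(s["tcp_pos"]);R=np.array(s["ee_rot"])
g=tcp+R[:,0]*133.3;print(s["time_s"],s["force"].round(1),s["torque"].round(2),"lean",np.arcsin(np.dot(-R[:,0],[-0.421,0.907,0])).round(4),"socket",g.round(1),"minus studtop",((g-np.array([537,244,112.4]))@down(24.9)).round(1),"(x down,y,z)",s["joint_vel"].round(1))
E
python3 -m pendant '[[0,0,0,0,0,0,0],[0,0,0,0,0,0,0]]' >/dev/null; python3 st.py;python3 -m pendant '[[0,0,0,0,0,0,0],[0,0,0,0,0,0,0]]'>/dev/null; python3 st.py
```

```text
10.7333 [-1.  -0.4  6.1] [-0.04  0.45  0.  ] lean 0.0448 socket [539.8 242.9 110. ] minus studtop [ 2.4 -2.2  2. ] (x down,y,z) [-0.1 -0.  -0.  -0.1  0.1 -0. ]
10.9 [-1.2  0.5  7. ] [-0.08  0.5  -0.05] lean 0.0448 socket [539.7 242.9 110. ] minus studtop [ 2.4 -2.2  2. ] (x down,y,z) [-0.1  0.  -0.1  0.1  0.1 -0. ]
```

```bash
python3 -m pendant '[[0,-0.5,0,0,0,0,0],[0,0,0.22,-0.2,0,0,0],[0,0,0,0,0,0,0],[0,0,0,0,0,0,0],[0,0,0,0,0,0,0]]' >/dev/null; python3 st.py; python3 ck.py 5
python3 - <<'E'
from h import *
s=sensors.sense();tcp=np.array(s["tcp_pos"]);R=np.array(s["ee_rot"])
f=np.load("wrist5.npz");i=dict(R=f["R"],t=f["t"],mtx=f["mtx"]);X=cloud("wrist",f["d"],i);T=(X-tcp)@R
for nm,v in(("blocktop",95.5),("shoulder?",153)):
    m=(f["d"]>0)&(abs(T[...,0]-v)<4)&(abs(T[...,1])<35)&(abs(T[...,2])<35);P=T[m];print(nm,len(P),np.percentile(P,[1,50,99],axis=0).round(1).tolist() if len(P) else 0)
E
```

```text
11.3167 [-0.1 -0.  -1.6] [-0.11  0.1  -0.  ] lean 0.0451 socket [535.3 243.7 112.4] minus studtop [ 0.   0.5 -1.7] (x down,y,z) [-0.  -0.  -0.1  0.1  0.1 -0.1]
11.3167 [532.8 249.2 245.6] ang 24.93 lean 0.0451 -0.0006 [-0.13892615 -0.01768114 -1.58376225] [-0.11069411  0.10483262 -0.00178827]
socket [535.3 243.7 112.4] minus studtop [ 0.   0.5 -1.7] (x down,y,z)
blocktop 1413 [[93.0, -19.8, -23.1], [94.7, 5.1, -14.8], [98.1, 25.8, 22.5]]
shoulder? 3 [[156.6, 22.0, -20.5], [156.9, 23.8, -17.9], [156.9, 23.8, 24.9]]
```

View pics/wrist5.png

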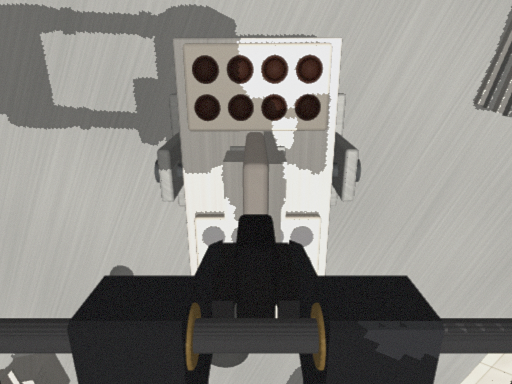

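View pics/c5.png

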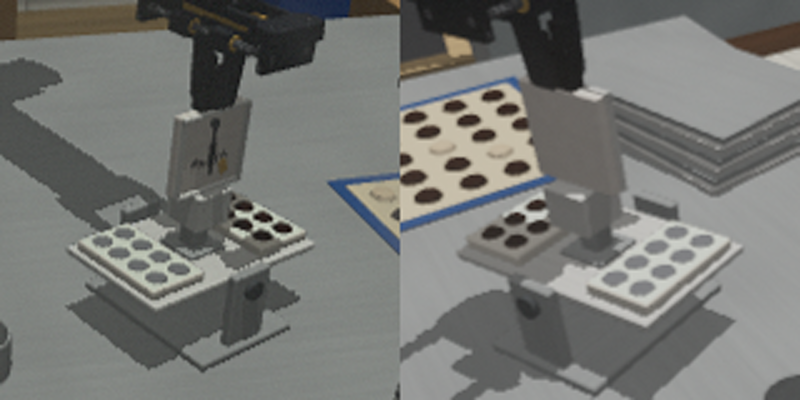

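Run:
```python
from h import *
w=cv2.imread("pics/wrist5.png")[125:215,190:320];a=cv2.imread("pics/scene5.png")[140:195,315:385];b=cv2.imread("pics/side5.png")[125:180,135:205]
f=lambda im:cv2.resize(im,(390,300),interpolation=cv2.INTER_CUBIC)
cv2.imwrite("pics/z5.png",np.vstack([np.hstack([f(w),f(a)]),np.hstack([f(b),f(b)*0])]))
s=sensors.sense();tcp=np.array(s["tcp_pos"]);R=np.array(s["ee_rot"])
for k in("wrist3","wrist5"):
    F=np.load(k+".npz");i=dict(R=F["R"],t=F["t"],mtx=F["mtx"]);X=cloud("wrist",F["d"],i)
    if k=="wrist3": tc=np.array([583.6,149,288.7]);Rr=np.array([[-0.002,-0.422,0.907],[-0.001,0.907,0.422],[-1,0,-0.002]])
    else: tc,Rr=tcp,R
    T=(X-tc)@Rr
    for lo,hi in((15,35),(40,60),(65,88)):
        m=(F["d"]>0)&(T[...,0]>lo)&(T[...,0]<hi)&(T[...,1]>25)&(T[...,1]<60)&(abs(T[...,2])<15);P=T[m]
        if len(P):print(k,lo,len(P),np.percentile(P[:,1],[50,90]).round(1),np.percentile(P[:,2],[3,97]).round(1))
```

```text
wrist3 15 280 [44.7 44.9] [-4.6 11.9]
wrist3 40 185 [44.6 44.8] [-4.2 12. ]
wrist3 65 144 [44.6 44.7] [-4.4 12.2]
wrist5 15 310 [45.7 46. ] [-5.3 11.5]
wrist5 40 213 [46.4 46.7] [-5.2 11.3]
wrist5 65 175 [47.  47.4] [-5.4 11.1]
```

View pics/z5.png

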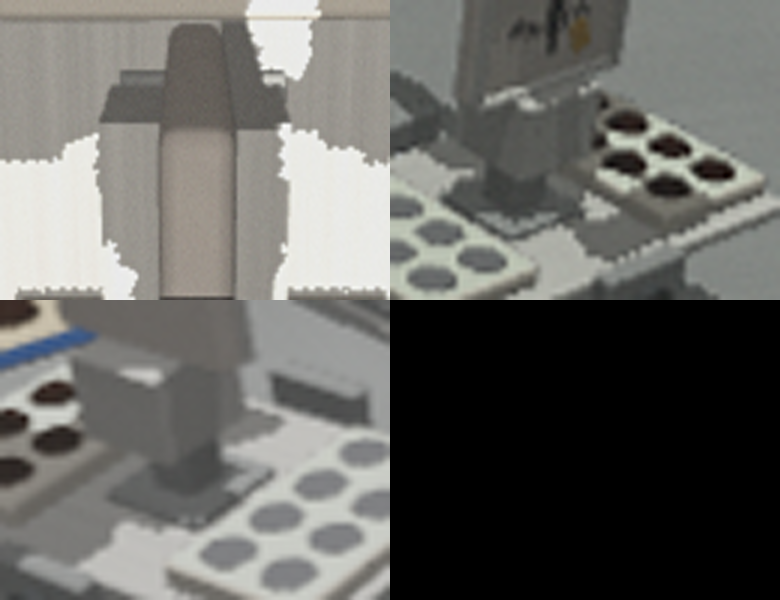

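```bash
python3 -m pendant '[[0,-0.2,-0.05,0.19,0,0,-0.026],[0,0,0,0,0,0,0],[0,0,0,0,0,0,0],[0,0,0,0,0,0,0],[0,0,0,0,0,0,0]]' >/dev/null
cat > gz.py <<'E'
# gauge pose in hand from wrist camera; and socket vs stud
from h import *
from plan import *
s=sensors.sense();tcp=np.array(s["tcp_pos"]);R=np.array(s["ee_rot"])
i=cams.camera_info("wrist");p,d=cams.camera("wrist");X=cloud("wrist",d,i);T=(X-tcp)@R
m=(d>0)&(T[...,0]>12)&(T[...,0]<90)&(T[...,1]>38)&(T[...,1]<60)&(T[...,2]>-4)&(T[...,2]<10)
P=T[m];P=P[P[:,1]>np.median(P[:,1])-2];sl,b=np.polyfit(P[:,0],P[:,1],1)
m=(d>0)&(abs(T[...,0]-95.5)<3)&(abs(T[...,1])<35)&(abs(T[...,2])<35);B=T[m];zl,zh=np.percentile(B[:,2],[1,99])
off=np.array([133.3,sl*133.3+b-45,(zl+zh)/2]);g=tcp+R@off
lean=np.arcsin(np.dot(-R[:,0],[-0.421,0.907,0]))-sl
print(s["time_s"],"force",s["force"].round(1),s["torque"].round(2),"tool lean",np.arcsin(np.dot(-R[:,0],[-0.421,0.907,0])).round(4),"slope",sl.round(4),"gauge lean",lean.round(4),"off",off.round(1))
print("socket-studtop (down,y,z)",((g-np.array([537,244,112.4]))@down(24.9)).round(1),"TCP",tcp.round(1),"len",len(P))
w=cv2.imwrite("pics/gz.png",cv2.resize(p[100:215,190:320,::-1],None,fx=5,fy=5,interpolation=cv2.INTER_CUBIC))
E
python3 gz.py
```

```text
11.8833 force [-0.3  0.8 -4. ] [0.02 0.07 0.01] tool lean 0.0706 slope 0.0261 gauge lean 0.0444 off [133.3   3.5  -0.2]
socket-studtop (down,y,z) [-1.8  0.2  0. ] TCP [534.7 249.7 247.5] len 677
```

View pics/gz.png

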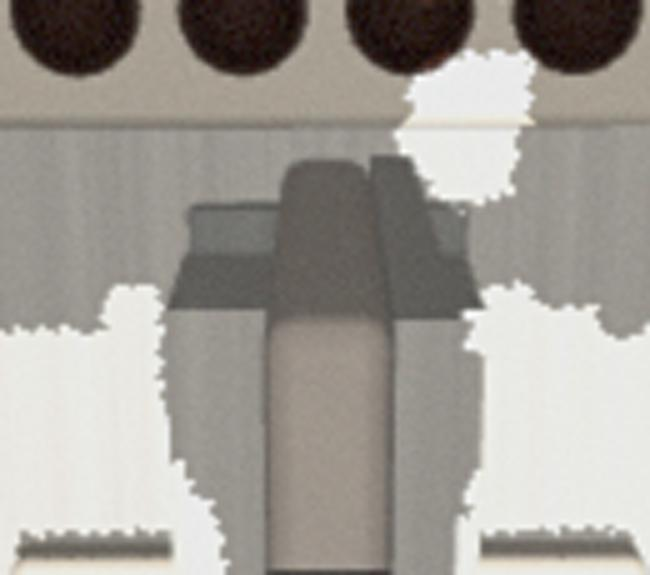

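```bash
python3 -m pendant '[[0,0.4,0.01,0,0,0,0],[0,0.4,0.01,0,0,0,0],[0,0.4,0.01,0,0,0,0],[0,0.2,0.01,0,0,0,0],[0,0,0,0,0,0,0],[0,0,0,0,0,0,0]]' >/dev/null; python3 gz.py
```

```text
12.4333 force [-0.3  1.3 -2.6] [ 0.05  0.08 -0.02] tool lean 0.071 slope 0.026 gauge lean 0.045 off [133.3   3.5  -0.2]
socket-studtop (down,y,z) [12.2 -0.5 -0. ] TCP [535.  249.1 233.4] len 679
```

```bash
python3 -m pendant '[[0,0.4,0.01,0,0,0,0],[0,0.4,0.01,0,0,0,0],[0,0.4,0.01,0,0,0,0],[0,0.3,0.01,0,0,0,0],[0,0,0,0,0,0,0],[0,0,0,0,0,0,0]]' >/dev/null; python3 gz.py
```

```text
12.9833 force [-1.3 -1.   0.7] [-0.01  0.1  -0.06] tool lean 0.0711 slope 0.0254 gauge lean 0.0457 off [ 1.333e+02  3.400e+00 -1.000e-01]
socket-studtop (down,y,z) [26.1 -1.2  1. ] TCP [535.8 248.8 219.5] len 680
```

```bash
python3 -m pendant '[[0,0.2,0,0,0,0,0],[0,0,0,0,0,0,0],[0,0,0,0,0,0,0]]' >/dev/null; python3 gz.py; python3 ck.py 6
```

```text
13.2833 force [-2.7 -1.   8.3] [-0.33  0.69 -0.04] tool lean 0.0711 slope 0.0263 gauge lean 0.0448 off [133.3   3.6  -0.5]
socket-studtop (down,y,z) [26.1 -1.2  1.2] TCP [536.2 248.8 219.5] len 673
13.3333 [536.2 248.8 219.5] ang 24.92 lean 0.0711 0.0026 [-3.00316885 -0.61128784  8.91637188] [-0.34776847  0.65008524 -0.06408205]
socket [540.5 240.4  86.6] minus studtop [25.8 -4.8  1.7] (x down,y,z)
```

View pics/c6.png

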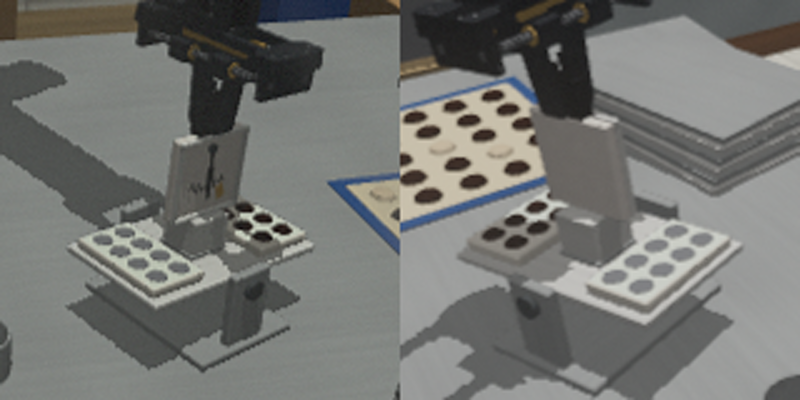

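View pics/gz.png

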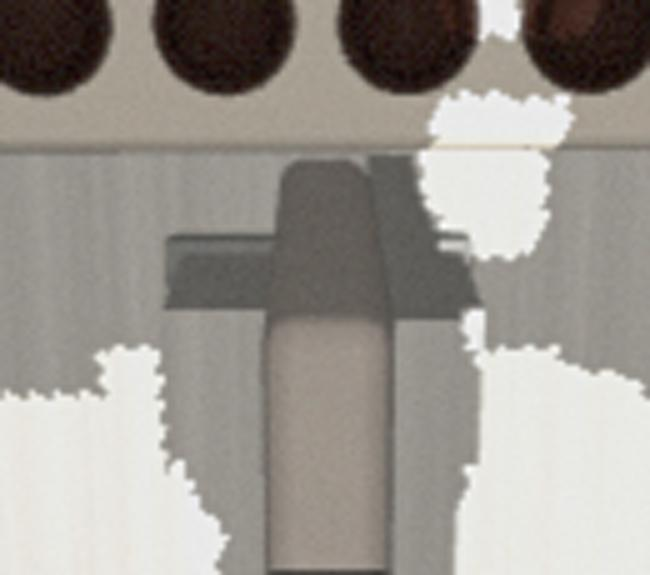

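```bash
cat > dial.py <<'E'
from h import *
from plan import *
import sys
def rect(k,lean,g=None,hx=24.9,tag=""):
    F=np.load(f"scene{k}.npz");i=dict(R=F["R"],t=F["t"],mtx=F["mtx"])
    B=down(hx)@Ro.from_rotvec([0,0,-lean]).as_matrix()  # tool-like: x down,y,z=gauge x
    if g is None:
        st=np.array([537.7,242.5,75]);g=st-B[:,0]*12
    piv=g-B[:,0]*113+B[:,2]*8
    S=5 # px per mm
    src=[];dst=[]
    for a,b in((-45,-20),(45,-20),(45,90),(-45,90)):  # y, down from pivot
        src.append(proj("scene",piv+B[:,1]*a+B[:,0]*b,i));dst.append(((a+45)*S,(b+20)*S))
    H=cv2.getPerspectiveTransform(np.float32(src),np.float32(dst))
    im=cv2.warpPerspective(F["p"][:,:,::-1].copy(),H,(90*S,110*S),flags=cv2.INTER_CUBIC)
    cv2.circle(im,(45*S,20*S),4,(0,0,255),1);cv2.imwrite(f"pics/dial{k}{tag}.png",im);return im
if __name__=="__main__": rect(sys.argv[1],float(sys.argv[2]))
E
python3 dial.py 6 0.045
```

```text
(no output)
```

View pics/dial6.png

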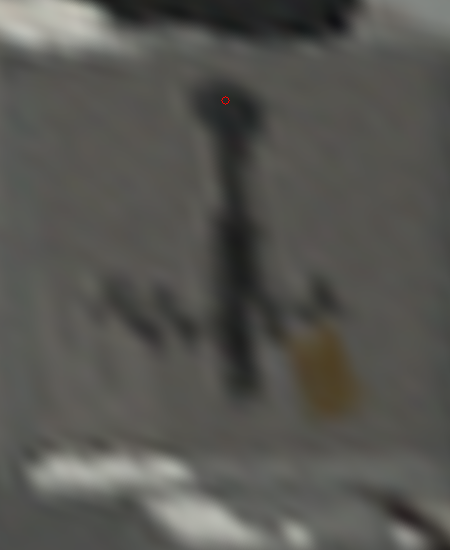

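Run:
```python
from h import *
from plan import *
s=sensors.sense();tcp=np.array(s["tcp_pos"]);R=np.array(s["ee_rot"])
h=R.T@(np.array([537.7,242.5,75])-tcp);print("hinge in tool",h.round(1))
# alternative: from gauge seating: gauge in hand off (133.3,3.5,0), hinge 12 further along gauge axis
print("alt",[145.3,3.5+12*.026,0])
for H in (h,np.array([145.3,3.8,0])):
    for th in(-0.03,-0.02):
        Q=Ro.from_rotvec([0,0,th]).as_matrix();print(th,((h if H is h else H)-Q@H).round(2)/10)
```

```text
hinge in tool [144.6   3.9  -1.7]
alt [145.3, 3.812, 0]
-0.03 [-0.005  0.434  0.   ]
-0.02 [-0.005  0.289  0.   ]
-0.03 [-0.005  0.436  0.   ]
-0.02 [-0.005  0.291  0.   ]
```

```bash
python3 -m pendant '[[0,0,0.29,0,0,0,-0.02],[0,0,0.43,0,0,0,-0.03],[0,0,0.43,0,0,0,-0.03],[0,0,0.43,0,0,0,-0.03],[0,-0.02,0.43,0,0,0,-0.03],[0,0,0.43,0,0,0,-0.03],[0,0,0.43,0,0,0,-0.03],[0,0,0.43,0,0,0,-0.03],[0,-0.02,0.43,0,0,0,-0.03],[0,0,0.29,0,0,0,-0.02]]'; python3 st.py
```

```text
time_s: 14.32
tcp_pos: [519.4, 285.4, 212.4]
ee_rot: [[0.148, -0.395, 0.907], [-0.312, 0.851, 0.422], [-0.939, -0.345, 0.003]]
force: [-3.9, 1.1, 11.7]
width: 16.1
14.3167 [-3.9  1.1 11.7] [-0.52  0.64 -0.28] lean 0.3523 socket [539.1 243.8  87.3] minus studtop [25.1 -1.   1.8] (x down,y,z) [  9.7   4.5  -1.4 -12.6   4.5  13.7]
```

```bash
python3 -m pendant '[[0,0,0,0,0,0,0],[0,0,0,0,0,0,0],[0,0,0,0,0,0,0],[0,0,0,0,0,0,0],[0,0,0,0,0,0,0],[0,0,0,0,0,0,0]]'; python3 gz.py; python3 ck.py 7; python3 dial.py 7 0.325
```

```text
time_s: 14.82
tcp_pos: [519.6, 285.0, 212.6]
ee_rot: [[0.147, -0.395, 0.907], [-0.31, 0.852, 0.421], [-0.939, -0.344, 0.003]]
force: [-3.7, 0.5, 11.0]
width: 15.7
14.8167 force [-3.7  0.5 11. ] [-0.47  0.66 -0.23] tool lean 0.3508 slope 0.0249 gauge lean 0.326 off [133.3   3.5  -0.6]
socket-studtop (down,y,z) [26.2  1.9  1.2] TCP [519.6 285.  212.6] len 682
14.8667 [519.6 284.9 212.6] ang 24.91 lean 0.3508 0.0031 [-3.88189192  0.42815744 10.37503519] [-0.51386235  0.69842245 -0.27126913]
socket [539.2 243.6  87.4] minus studtop [25.  -1.3  1.8] (x down,y,z)
```

View pics/c7.png

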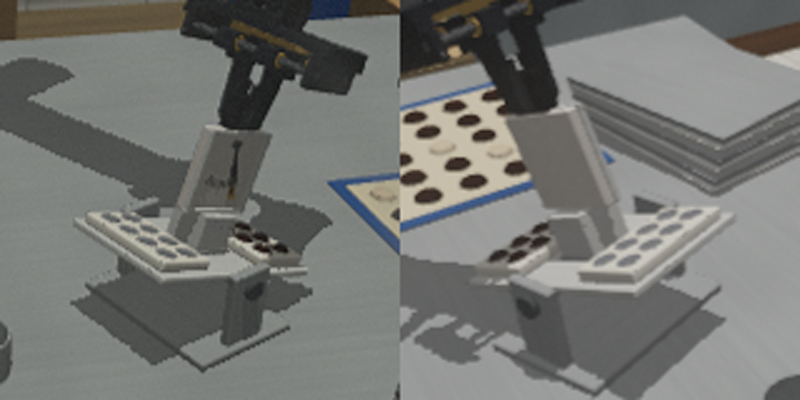

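View pics/dial7.png

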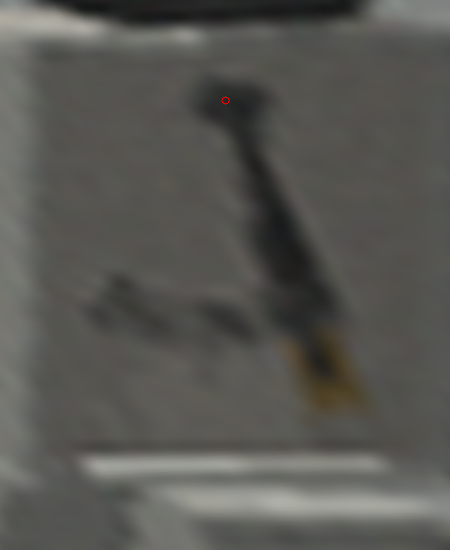

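```bash
python3 -m pendant '[[0,0,0.23,0,0,0,-0.016],[0,0,0,0,0,0,0],[0,0,0,0,0,0,0],[0,0,0,0,0,0,0],[0,0,0,0,0,0,0],[0,0,0,0,0,0,0],[0,0,0,0,0,0,0],[0,0,0,0,0,0,0],[0,0,0,0,0,0,0],[0,0,0,0,0,0,0]]'; python3 -m pendant '[[0,0,0,0,0,0,0],[0,0,0,0,0,0,0],[0,0,0,0,0,0,0],[0,0,0,0,0,0,0],[0,0,0,0,0,0,0],[0,0,0,0,0,0,0]]'; python3 gz.py; python3 ck.py 8; python3 dial.py 8 0.341
python3 - <<'E'
from h import *
p,d=cams.camera("scene")
for q in("pointer_tip","mark_tab"): print(q,[(np.round(a["uv"],1).tolist(),round(float(a["conf"]),2)) for a in cams.mark_of(q,"scene")[:3]])
# colour segmentation in rectified view
for k in(6,7,8):
    im=cv2.imread(f"pics/dial{k}.png").astype(int);b,g,r=im[...,0],im[...,1],im[...,2]
    m=(r-b>35);m[:300]=0;m[430:]=0;ys,xs=np.nonzero(m)
    mm=np.zeros_like(m);mm[330:395,230:370]=(im[330:395,230:370].sum(-1)<120)
    y2,x2=np.nonzero(mm);y3,x3=np.nonzero((im.sum(-1)<130)[80:130,180:280])
    print(k,"tab",m.sum(),xs.mean().round(1),ys.mean().round(1),"needle",mm.sum(),x2.mean().round(1),y2.mean().round(1),"hub",len(x3),(x3.mean()+180).round(1),(y3.mean()+80).round(1))
E
```

```text
time_s: 15.85
tcp_pos: [518.7, 286.9, 211.9]
ee_rot: [[0.154, -0.392, 0.907], [-0.324, 0.847, 0.421], [-0.933, -0.359, 0.003]]
force: [-5.3, 0.9, 11.1]
width: 16.1
time_s: 16.35
tcp_pos: [518.7, 286.9, 211.9]
ee_rot: [[0.154, -0.392, 0.907], [-0.324, 0.847, 0.421], [-0.933, -0.359, 0.003]]
force: [-4.1, -0.1, 11.6]
width: 15.6
16.35 force [-4.1 -0.1 11.6] [-0.55  0.72 -0.24] tool lean 0.3668 slope 0.0253 gauge lean 0.3415 off [133.3   3.6  -0.7]
socket-studtop (down,y,z) [26.2  2.2  1.2] TCP [518.7 286.9 211.9] len 684
16.4 [518.7 287.  211.9] ang 24.91 lean 0.3667 0.0032 [-4.43023737  0.59337438 11.65220049] [-0.42918378  0.70010926 -0.27478   ]
socket [539.2 243.8  87.5] minus studtop [24.9 -1.1  1.9] (x down,y,z)
pointer_tip [([170.9, 168.4], 0.47), ([356.8, 154.6], 0.45)]
mark_tab [([172.0, 167.7], 0.53)]
6 tab 1370 327.4 372.2 needle 528 238.8 347.0 hub 1148 233.2 113.1
7 tab 504 333.4 394.6 needle 352 320.6 361.1 hub 1056 234.6 109.3
8 tab 891 328.8 391.7 needle 604 323.4 352.9 hub 1279 235.2 108.6
```

View pics/dial8.png

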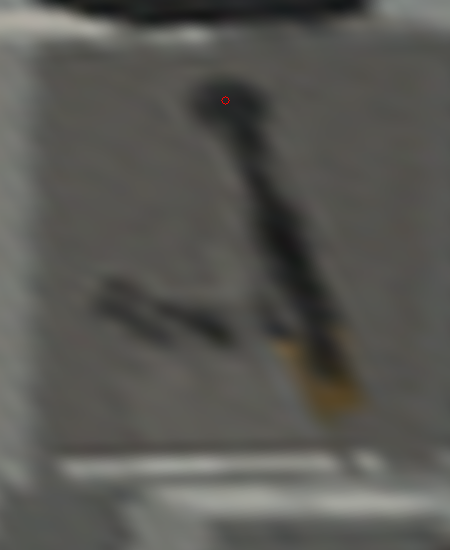

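View pics/scene8.png

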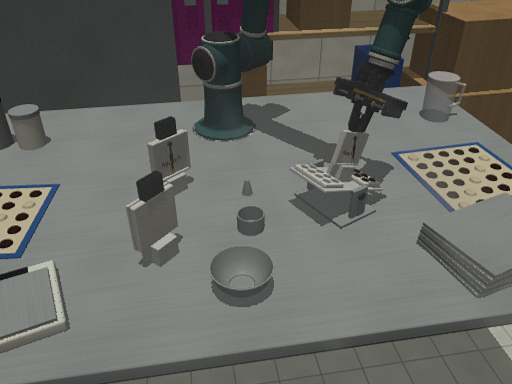

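Run:
```python
from h import *
from dial import rect
import numpy as np
P={"3":(0.0,np.array([583.6,149,155.0])),"4":(0.045,np.array([535.4,246,127.])),"5":(0.019,np.array([535.3,247.2,112.4])),"6":(0.045,None),"7":(0.326,None),"8":(0.3415,None)}
yy,xx=np.mgrid[0:550,0:450];dx=(xx-225)/5;dy=(yy-100)/5
tiles=[]
for k,(l,g) in P.items():
    im=rect(k,l,g,tag="b").astype(float);tiles.append(im[60:440])
    b,r=im[...,0],im[...,2];s=im.sum(-1)
    # hub centroid: darkness weighted
    w=np.clip(170-s,0,None)*((abs(dx)<10)&(abs(dy-1)<10));hx,hy=(w*dx).sum()/w.sum(),(w*dy).sum()/w.sum()
    # tab: colour weighted
    w=np.clip(r-b-15,0,None)*((dy>40)&(dy<75)&(abs(dx)<35));tx,ty=(w*dx).sum()/w.sum(),(w*dy).sum()/w.sum()
    # needle direction: darkness-weighted centroid at radius 18..36 from hub, within +-0.4 of lean
    ex,ey=dx-hx,dy-hy;ra=np.hypot(ex,ey);an=np.arctan2(ex,ey)
    w=np.clip(170-s,0,None)*((ra>15)&(ra<34)&(abs(an-l)<0.3));na=(w*an).sum()/w.sum()
    ta=np.arctan2(tx-hx,ty-hy);print(k,"hub",round(hx,1),round(hy,1),"tab",round(tx,1),round(ty,1),"tabang",ta.round(3),"r",np.hypot(tx-hx,ty-hy).round(1),"needle",na.round(3),"lean",l,"mark est",(ta-na+l).round(3))
im=np.hstack([cv2.resize(t,(260,230)) for t in tiles[:3]]);im2=np.hstack([cv2.resize(t,(260,230)) for t in tiles[3:]])
cv2.imwrite("pics/tiles.png",np.vstack([im,im2]))
```

```text
3 hub -0.6 1.1 tab 18.5 52.2 tabang 0.358 r 54.6 needle 0.032 lean 0.0 mark est 0.326
4 hub 0.4 2.5 tab 18.8 53.3 tabang 0.347 r 54.1 needle 0.186 lean 0.045 mark est 0.206
5 hub -1.4 1.5 tab 17.1 51.6 tabang 0.354 r 53.4 needle 0.029 lean 0.019 mark est 0.344
6 hub 1.3 3.7 tab 20.1 54.6 tabang 0.353 r 54.2 needle 0.045 lean 0.045 mark est 0.354
7 hub 2.2 2.8 tab 20.8 56.4 tabang 0.335 r 56.8 needle 0.343 lean 0.326 mark est 0.318
8 hub 2.3 3.2 tab 19.6 57.2 tabang 0.311 r 56.7 needle 0.353 lean 0.3415 mark est 0.299[ WARN:0@0.424] global loadsave.cpp:1063 imwrite_ Unsupported depth image for selected encoder is fallbacked to CV_8U.
```

View pics/tiles.png

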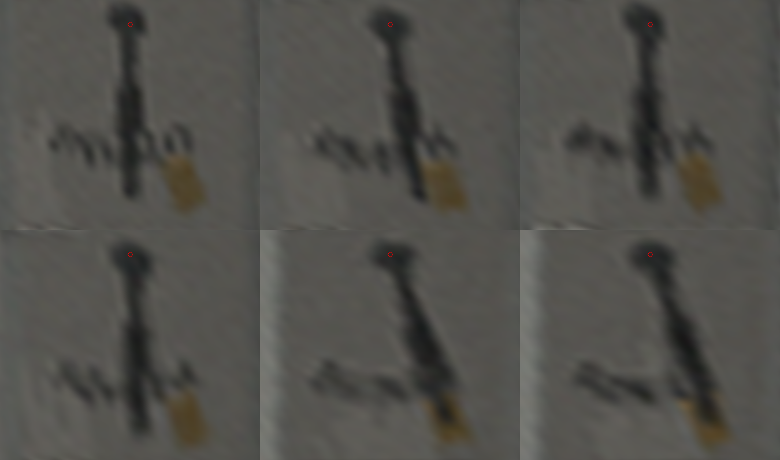

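```bash
python3 -m pendant '[[0,0,-0.15,0,0,0,0.01],[0,0,0,0,0,0,0],[0,0,0,0,0,0,0],[0,0,0,0,0,0,0],[0,0,0,0,0,0,0],[0,0,0,0,0,0,0],[0,0,0,0,0,0,0],[0,0,0,0,0,0,0],[0,0,0,0,0,0,0],[0,0,0,0,0,0,0]]'; python3 -m pendant '[[0,0,0,0,0,0,0],[0,0,0,0,0,0,0],[0,0,0,0,0,0,0],[0,0,0,0,0,0,0],[0,0,0,0,0,0,0],[0,0,0,0,0,0,0]]'; python3 gz.py; python3 ck.py 9; python3 dial.py 9 0.332
python3 - <<'E'
import cv2,numpy as np
cv2.imwrite("pics/d9.png",np.hstack([cv2.imread("pics/dial9.png")]+[cv2.resize(cv2.imread("pics/scene9.png")[120:200,320:385],(340,550),interpolation=cv2.INTER_CUBIC)]))
E
```

```text
time_s: 17.53
tcp_pos: [519.3, 285.7, 212.4]
ee_rot: [[0.15, -0.394, 0.907], [-0.315, 0.85, 0.421], [-0.937, -0.349, 0.003]]
force: [-4.2, 0.3, 10.4]
width: 15.9
time_s: 18.03
tcp_pos: [519.3, 285.7, 212.4]
ee_rot: [[0.15, -0.394, 0.907], [-0.315, 0.85, 0.421], [-0.937, -0.349, 0.003]]
force: [-4.1, 0.0, 11.6]
width: 15.7
18.0333 force [-4.1  0.  11.6] [-0.47  0.7  -0.28] tool lean 0.3567 slope 0.0252 gauge lean 0.3316 off [133.3   3.5  -0.6]
socket-studtop (down,y,z) [26.1  2.   1.3] TCP [519.3 285.7 212.4] len 686
18.0833 [519.3 285.7 212.4] ang 24.91 lean 0.3567 0.0032 [-4.23833231  0.2096328  10.85807444] [-0.51527538  0.60096184 -0.26177425]
socket [539.3 243.6  87.5] minus studtop [24.9 -1.3  1.9] (x down,y,z)
```

View pics/d9.png

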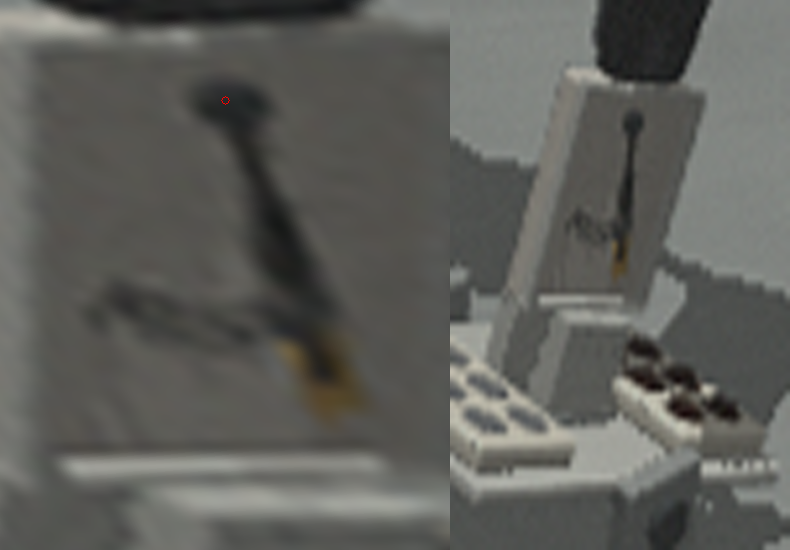

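View pics/gz.png

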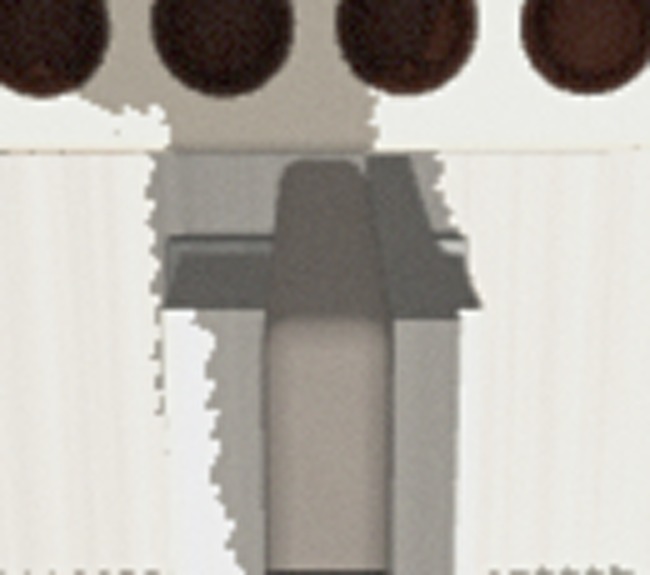

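The rectified dial view shows the needle (325,360) inside the brass tab, with brass visible on both sides of it. The wrist view shows the block seated flush on the shoulder. The reading is steady, so I'm handing in.

```bash
python3 -c "
from plant import robot
print(robot.finish_job())"
```

```text
the job is handed in; nothing more can be done
None
```

I fitted the smallest gauge onto the rocker's stud and rocked it until the pointer sat over the mark tab. I handed the job in at about 18 s, still holding the gauge there; no verdict was reported.

- **Gauge chosen:** The smallest one measured 164 mm tall; the other two measured about 217 mm. It was seen at (296,305) in the side picture.
- **First fit attempt:** The socket touched the stud about 2 mm off-centre at roughly 10 N, which turned the gauge about 0.026 rad in the grip. I backed off, re-measured with the wrist camera and realigned it.
- **Seating:** The socket then slid down freely to 26.1 mm below the stud's top (26 mm needed). It stayed there when pressed about 2 mm further, with roughly 12 N of push. In the last wrist picture the block looks flush with the shoulder. The dial plate is across the hinge line.
- **Tilt:** The gauge leans 0.332 rad and was steady over the last readings. In the last scene picture the needle lies on the tab with brass on both sides.
- **Limits and bystanders:** The wrist force stayed at about 12 N. The bowl, cutter ring and nozzle looked unmoved in the scene picture taken shortly before hand-in.
- **Where checks disagreed:** My estimates of the mark angle ran from 0.32 to 0.36 rad, because the dial is small and seen obliquely; I left out one taken while the pointer was still swinging. I set the final lean by the needle's visible centring on the tab, which could be off by about 0.02 rad. The network did not find the mark tab on this gauge in the one late query, so that check rests on the picture alone.

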